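# Hold a spring clip open over a picture card

## Task

Two spring clips are parked on the steel rail: squeeze the grips of the wider one together, lift it off the rail and lower it, still squeezed open, over the middle of the top edge of the wide (landscape) picture card, so that its jaws gape one on each side of the card with the edge well inside them, without touching it, ready for a note to be slipped in. Finish while holding the clip open there, without letting go. Leave everything else on the desk where it is.

Things in the scene. Friction and masses are not known exactly. Their poses are not given: they have to be found in the camera images.
- clip: The wider spring clip, steel, 90 g, 50 mm wide along its y, parked upright, jaws down, clamped on the rail. Origin: centre of the underside of its spine, resting on the rail's top edge. z up; x = the way the jaws open and the grips are squeezed (both sides alike). Two grips and jaws form two mirror-image levers pivoted 4 mm above the origin and sprung shut.
- clip_grip (a point): On the wider clip's axis, 34 mm above its origin, between its flat grips: a good TCP height from above (fingertips then 15 mm above the origin). Grips are 40 mm wide (y), 20 mm over their outsides at the spine, flaring to 47 mm at their tops, 47 mm above the origin. Squeezing takes 5 N to start, 11 N to bring them parallel (20 mm over all, at a stop); 25 N is safe.
- clip_mouth (a point): Midway between the wider clip's two jaw tips, 30 mm below the clip's origin (64 mm below clip_grip). The jaws are 50 mm wide (y). Squeezed by the grips, the clip stays upright in the fingers and keeps its height in them within 2 mm; the spread tips lie about 2 mm higher than this point.
- clip_jaw_a (a joint): How far each of the wider clip's levers has turned, rad: 0 while clamped on the 4 mm rail, -0.058 shut on nothing, 0.34 fully open at the stop. Gap between the jaw lips is about 4 mm + 68 mm x value (25 mm when fully open, 18 mm at 0.2).
- small_clip: The narrow spring clip, same build and height but only 24 mm wide; parked on the same rail about 70 to 100 mm from the wider clip. Same origin and axes. Leave alone.
- rail: Fixed clip rail: wooden foot 70 x 190 x 16 mm with an upright steel plate 4 mm thick, 180 mm long along its y, top edge 70 mm above the desk. Origin: centre of the underside. The two clips straddle the plate; either may be at either end.
- wide_card: Stand with the wide (landscape) picture card: wooden foot 65 x 150 x 20 mm, and standing in it an upright stiff card 3 mm thick (x), 130 mm wide (y), 85 mm tall, top edge 105 mm above the desk. Loose, 0.7 kg. Origin: centre of the foot's underside, z up.
- wide_card_edge (a point): Middle of the wide card's top edge, 105 mm above the desk; axes as wide_card (x through the card's thickness, y along the edge).
- tall_card: Stand with the tall (portrait) picture card: foot 65 x 110 x 20 mm, card 3 mm thick (x), 85 mm wide (y), 120 mm tall, top edge 140 mm above the desk. Loose. Leave alone.
- mug: White mug, 78 mm across, 90 mm tall. Origin: centre of its underside. Leave alone.
- note_pad: Block of blank notes 76 x 76 x 28 mm. Origin: centre of its underside. Leave alone.
- eraser: White eraser in a card sleeve, 22 x 45 x 13 mm. Origin: centre of its underside. Leave alone.
- stapler: Stapler 140 x 36 x 50 mm, long along x. Origin: centre of its underside. Leave alone.
- mouse: Computer mouse 105 x 60 x 36 mm, long along x. Origin: centre of its underside. Leave alone.
Not all that is in view belongs to the job. Leave any green or orange look-alike of the wide_card alone.

How it is judged:
By the outcome, as a careful person would: the job done as asked, in the order asked, and still so for the second after the job is handed in, while the arm keeps its last pose, push and grip.
It also fails if it takes over 51 s, if anything falls off the work surface, if the arm or the gripper's body presses on something with over 40 N, if the wrist force passes 120 N, or if a joint passes its speed limit or range.

## Robot

A 6-joint arm with a two-finger parallel gripper is mounted at the origin on the work surface. World frame = base frame: x ahead of the robot, y to its left, z up, the work surface at z = 0. Lengths are in mm, angles in rad, forces in N, time in s.
With the tool pointing down it reaches from about 300 to 775 mm from the base axis. Payload 14.6 kg.
Tool frame: the origin (TCP) lies between the finger pads, 19 mm behind the fingertips; this is the grasp point; z points along the fingers, y is the line along which they close (so a half turn about z gives the same grasp; the last joint's range is limited). The gripper opens to 85 mm and grips with 20 to 120 N. Pads are 22 mm wide; open, the fingers measure 114 mm over their backs; the gripper's body (76 mm by 85 mm) begins 54 mm behind the grasp point. The pads swing forward as they close: fully open they stand 13 mm farther back than shut.
Start: joints at [1.255, 0.3, 1.521, -0, 1.321, -0.067], TCP at [135.431, 533.055, 249.981] pointing down, gripper open.
Joint ranges: [-3.03, 3.03], [-0.79, 2.21], [0.23, 2.52], [-1.04, 4.18], [0, 3.07], [-2.55, 2.55]. Speed limits (rad/s): [2.22, 2.22, 2.57, 3.14, 3.14, 3.14].

## Interface

Orientations are given as [roll, pitch, yaw] about the fixed x, y, z axes, in that order (R = Rz(yaw) Ry(pitch) Rx(roll)).
In Python, from plant import * gives the robot as it stands. The module is installed in compiled form; this text tells all that it offers.
- The arm moves only by the shell command python3 -m crank 'ROWS' [FORCE]. ROWS is text: rows parted by semicolons, each of 7 numbers parted by spaces: the shift along the tool's x, y, z in units of 0.025 m (1.0 is 0.025 m), then the turn, a rotation vector about the tool's x, y, z in units of 180 degrees (1.0 is 180 degrees), then the opening, from 0 (shut) to 1 (fully open). In form: dx dy dz wx wy wz fingers; .... A call has exactly 10 rows; each row shifts and turns the commanded pose from where the row before left it, along the tool's axes as they then stand; what a row does not reach is not made up. A row lasts 1/12 s, in which the tool goes at most 41.7 mm and 7.16 degrees, less where a joint would pass 70% of its speed; a pose out of reach is approached as far as the arm can. A call with a number of a shift or a turn outside -1 to 1 is refused whole. A call with a gripper value outside its range is refused whole. The fingers move at their own pace and stop on an object; FORCE is the grip in N (left out, the last holds). Time passes only in rows, so rows that do not move let the fingers close, or fill a call up. It gives the time, the measured TCP pose, the force, the opening and the grip force at its end, in the units of the state.
- observe(): the state, without advancing time (a new reading comes with each control period).
- get_image(name): name is "scene" or "top" or "wrist"; returns the picture (384x512x3 uint8, blue, green, red); there is no depth.
- get_calibration(name): a dict with "intrinsics" (3x3 intrinsics, pixels), "R" (3x3) and "t" (3): a world point X has camera coordinates R X + t. Camera axes: x right, y down, z forward; pixel columns grow to the right and rows downward; lengths in mm; the calibration is good to about 2 mm. A picture is of the moment at which its call begins: read the wrist's pose just before it. get_calibration takes no time and is no camera call; for the wrist camera it gives the pose at the moment of the call.
- job_done(): hands the job in; it is judged then, once.
The state is a dict: "t": time; "joints": joint angles; "dq": joint speeds; "joint_efforts": joint torques, N m; "tool_pos": TCP position; "eef_rot": TCP orientation; "ft_force": force on the tool from outside, world axes, zero at the start; "ft_torque": the same for the moment, N m; "finger_gap": finger opening in mm; "grasp_force": force on a finger pad.
Only numpy, scipy, OpenCV 4.12 (cv2) and the standard library are available. Lean on these libraries where they do the work, as an engineer would, in place of code of your own. Each camera call takes 0.05 s, during which the arm holds its last target. There are 200 camera calls.

## Working session

There is one attempt and no reset: what is moved stays moved. The work goes in short steps, Python scripts to look and compute and a shell command to move; the robot and the scene stay as the last step left them, time stands still between calls to the robot, and variables do not carry over. Pictures are saved under pics/ and viewed, at most 10 in all, crops included, and the job is handed in when it is done.

```bash
mkdir -p pics; cat > h.py <<'E'
from plant import *
import numpy as np, cv2
def ray(name,u,v,z,cal=None):
    c=cal or get_calibration(name);K,R,t=map(np.array,(c["intrinsics"],c["R"],c["t"]))
    d=R.T@np.linalg.inv(K)@np.array([u,v,1.]);o=-R.T@t.ravel()
    return (o+d*(z-o[2])/d[2]).round(1)
def proj(name,X):
    c=get_calibration(name);K,R,t=map(np.array,(c["intrinsics"],c["R"],c["t"]))
    p=K@(R@np.array(X,float)+t.ravel());return (p[:2]/p[2]).round(1)
E
python3 - <<'E'
from h import *
s=observe();print(s)
for n in ("top","scene"):
    cv2.imwrite(f"pics/{n}0.png",cv2.resize(get_image(n),(800,600),interpolation=cv2.INTER_CUBIC))
    c=get_calibration(n);print(n,c)
E
```

```text
{'t': 0.0, 'joints': array([ 1.25539097e+00,  3.00495138e-01,  1.52160161e+00,  1.56983973e-05,
        1.32067370e+00, -6.65974945e-02]), 'dq': array([ 1.25688592e-03, -1.67632444e-03,  2.28871905e-04, -3.31119603e-04,
       -7.96640007e-04, -6.50381874e-05]), 'joint_efforts': array([ 2.39103283e-03, -5.43498802e+01, -3.61809576e+01,  1.51887360e-05,
        3.74273717e-03, -1.96490316e-05]), 'tool_pos': array([135.36888394, 532.86164147, 249.39942604]), 'eef_rot': array([-3.14041849e+00, -9.35513380e-05,  2.89278084e+00]), 'ft_force': array([0.87488316, 0.37737659, 0.91763556]), 'ft_torque': array([ 0.03041133, -0.01663343, -0.00437067]), 'grasp_force': 0.0, 'finger_gap': 85.6040846926209}
top {'intrinsics': array([[452.11124664,   0.        , 252.53157167],
       [  0.        , 452.11124664, 191.85110226],
       [  0.        ,   0.        ,   1.        ]]), 'R': array([[-0.00278649, -0.9998667 , -0.01608765],
       [-0.996074  ,  0.00419866, -0.08842489],
       [ 0.08848065,  0.01577809, -0.99595292]]), 't': array([  51.08338248,  493.73430066, 1261.26638541])}
scene {'intrinsics': array([[381.46701532,   0.        , 257.69082424],
       [  0.        , 381.46701532, 190.13398169],
       [  0.        ,   0.        ,   1.        ]]), 'R': array([[-0.70631076,  0.70781913,  0.01082532],
       [ 0.4458389 ,  0.456663  , -0.7698614 ],
       [-0.54986615, -0.53893504, -0.63811929]]), 't': array([ 324.50299965, -178.92998434, 1497.78816656])}
```

View pics/top0.png

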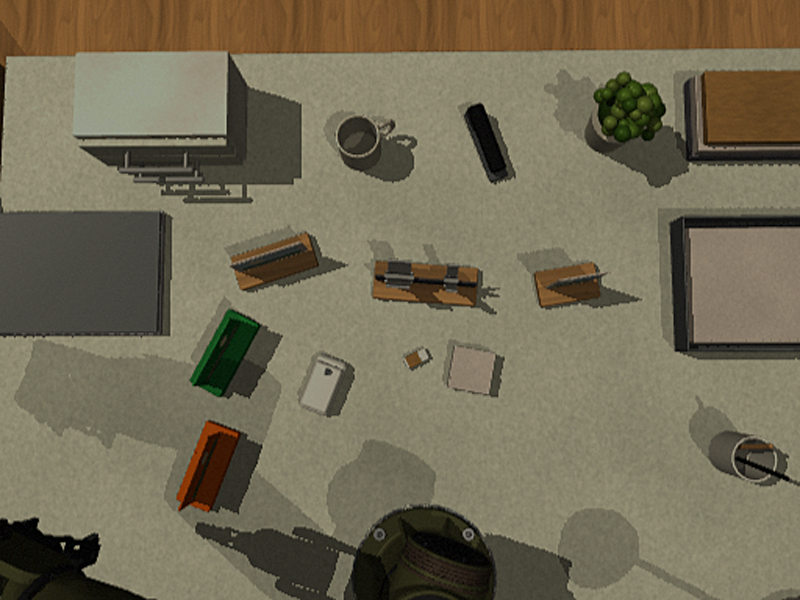

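View pics/scene0.png

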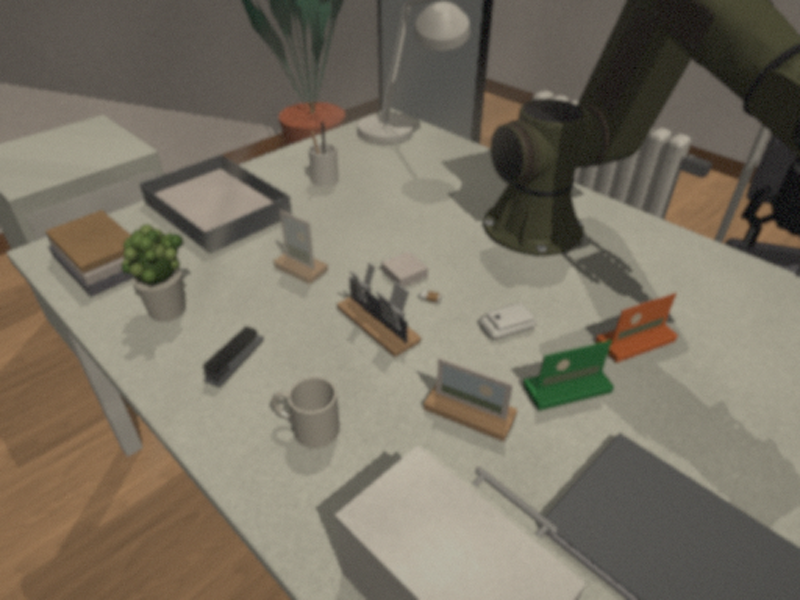

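Top view: the rail is at about (427,283) with the wider clip at (398,273) and the narrow one at (452,275). The wide card is at (270,258) and the tall card at (570,280). I'll zoom in on both areas.

```bash
python3 - <<'E'
from h import *
im=cv2.imread("pics/top0.png")
im=np.mean([get_image("top") for _ in range(2)],0).astype(np.uint8)
# native crop cols 140-320, rows 135-205
c=im[140:205,140:320];cv2.imwrite("pics/crop0.png",cv2.resize(c,None,fx=4.4,fy=4.4,interpolation=cv2.INTER_CUBIC))
f=lambda u,v,z:print((u,v,z),ray("top",u/1.5625,v/1.5625,z))
f(398,273,100);f(427,283,16);f(372,289,16);f(480,306,16);f(232,267,105);f(306,245,105)
E
```

```text
(398, 273, 100) [533.   42.1 100. ]
(427, 283, 16) [525.   -9.9  16. ]
(372, 289, 16) [514.4  90.7  16. ]
(480, 306, 16) [ 482.4 -106.1   16. ]
(232, 267, 105) [544.1 326.4 105. ]
(306, 245, 105) [581.5 199.7 105. ]
```

View pics/crop0.png

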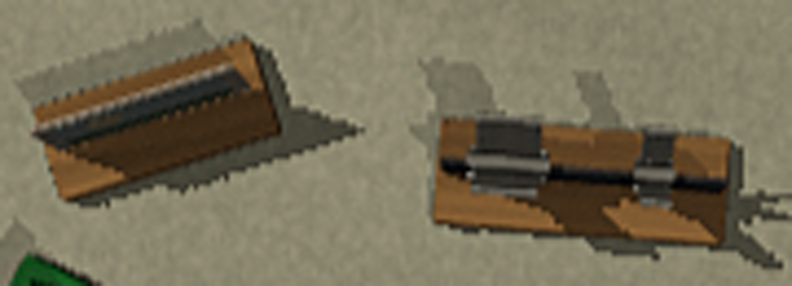

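The crop shows the card's top edge running (38,132)–(238,68), the rail plate (445,163)–(726,185), and the wide clip's spine around (508,163).

```bash
python3 - <<'E'
from h import *
f=lambda u,v,z:ray("top",140+u/4.4,140+v/4.4,z)
a,b=f(38,132,105),f(238,68,105);print("card",a,b,(a+b)/2,np.hypot(*(a-b)[:2]),np.arctan2(*(a-b)[1::-1]))
a,b=f(443,163,70),f(728,186,70);print("rail",a,b,np.hypot(*(a-b)[:2]),np.arctan2(*(a-b)[1::-1]))
print("clip",f(508,164,78), f(468,190,117),f(545,195,117))
s=observe();print(s["tool_pos"],s["eef_rot"])
E
```

```text
card [546.5 326.  105. ] [585.2 204.4 105. ] [565.85 265.2  105.  ] 127.60975668027896 1.8789169941768054
rail [530.6  81.   70. ] [515.3 -96.1  70. ] 177.75966921661393 1.4846184305661425
clip [528.8  40.4  78. ] [508.5  64.  117. ] [505.3  18.  117. ]
[135.3905081  532.93468416 249.63518372] [-3.14088052e+00 -4.47167773e-05  2.89282810e+00]
```

```bash
cat >> h.py <<'E'
from scipy.spatial.transform import Rotation as Ro
def togo(x,y,z,yaw):
    s=observe();T=Ro.from_euler("xyz",s["eef_rot"])
    d=T.inv().apply(np.array([x,y,z])-s["tool_pos"])/25
    w=(T.inv()*Ro.from_euler("xyz",[np.pi,0,yaw])).as_rotvec()/np.pi
    print("shift",d.round(3),"turn",w.round(4),"pos",s["tool_pos"].round(1),s["eef_rot"].round(3),"gap",round(s["finger_gap"],1),"F",s["ft_force"].round(1),"t",round(s["t"],2))
E
python3 -m crank '0 0 0 0 0 0.0395 1;0 0 0 0 0 0.0395 1;0 0 0 0 0 0.0395 1;0 0 0 0 0 0.0395 1;0 0 0 0 0 0.0395 1;0 0 0 0 0 0.0395 1;0 0 0 0 0 0.0395 1;0 0 0 0 0 0.0395 1;0 0 0 0 0 0.0395 1;0 0 0 0 0 0.0395 1' 30
python3 -c "
from h import *
togo(527,40,250,1.485)"
```

```text
t: 1.03
tool_pos: [135.4, 533.0, 249.8]
eef_rot: [-3.141, 0.0, 1.646]
ft_force: [-0.2, 0.2, -0.4]
finger_gap: 85.4
grasp_force: 0.0
shift [-2.0836e+01  1.4144e+01 -4.0000e-03] turn [-0.      0.0001  0.0512] pos [135.4 533.  249.8] [-3.141  0.     1.646] gap 85.4 F [-0.2  0.2 -0.4] t 1.03
```

```bash
python3 -m crank '0 0 0 0 0 0.0256 1;0 0 0 0 0 0.0256 1;-0.5 0.5 0 0 0 0 1;-0.9 0.85 0 0 0 0 1;-0.9 0.85 0 0 0 0 1;-0.9 0.85 0 0 0 0 1;-0.9 0.85 0 0 0 0 1;-0.9 0.85 0 0 0 0 1;-0.9 0.85 0 0 0 0 1;-0.9 0.85 0 0 0 0 1' >/dev/null
python3 -m crank '-0.9 0.85 0 0 0 0 1;-0.9 0.85 0 0 0 0 1;-0.9 0.85 0 0 0 0 1;-0.9 0.85 0 0 0 0 1;-0.9 0.85 0 0 0 0 1;-0.9 0.85 0 0 0 0 1;-0.9 0.85 0 0 0 0 1;-0.9 0.85 0 0 0 0 1;-0.9 0.85 0 0 0 0 1;-0.9 0.85 0 0 0 0 1' >/dev/null
python3 -c "
from h import *
togo(527,40,250,1.485)"
```

```text
shift [-2.556e+00  2.202e+00 -2.000e-03] turn [-0.     -0.      0.0019] pos [477.2 108.1 250. ] [-3.142 -0.     1.491] gap 85.4 F [0.1 0.1 0.6] t 2.7
```

```bash
python3 -m crank '-0.8 0.7 0 0 0 0 1;-0.8 0.7 0 0 0 0 1;-0.6 0.5 0 0 0 0 1;-0.3 0.25 0 0 0 0.0015 1;0 0 0 0 0 0 1;0 0 0 0 0 0 1;0 0 0 0 0 0 1;0 0 0 0 0 0 1;0 0 0 0 0 0 1;0 0 0 0 0 0 1' >/dev/null
python3 - <<'E'
from h import *
togo(527,40,104,1.485)
c=get_calibration("wrist");np.savez("cal1.npz",**c);print(c)
cv2.imwrite("pics/w1.png",cv2.resize(get_image("wrist"),(800,600),interpolation=cv2.INTER_CUBIC))
E
```

```text
shift [-0.133  0.095  5.846] turn [ 0.0001 -0.      0.0007] pos [524.9  43.5 250.1] [ 3.141 -0.     1.487] gap 85.5 F [-0.1  0.1 -0.4] t 3.53
{'intrinsics': array([[290.15813539,   0.        , 259.75995851],
       [  0.        , 290.15813539, 190.86179943],
       [  0.        ,   0.        ,   1.        ]]), 'R': array([[ 9.96481571e-01, -8.38072747e-02, -9.05321407e-04],
       [-7.95496271e-02, -9.49148048e-01,  3.04614248e-01],
       [-2.63881740e-02, -3.03470466e-01, -9.52475375e-01]]), 't': array([-519.16364414,   42.80631103,  406.01812356])}
```

View pics/w1.png

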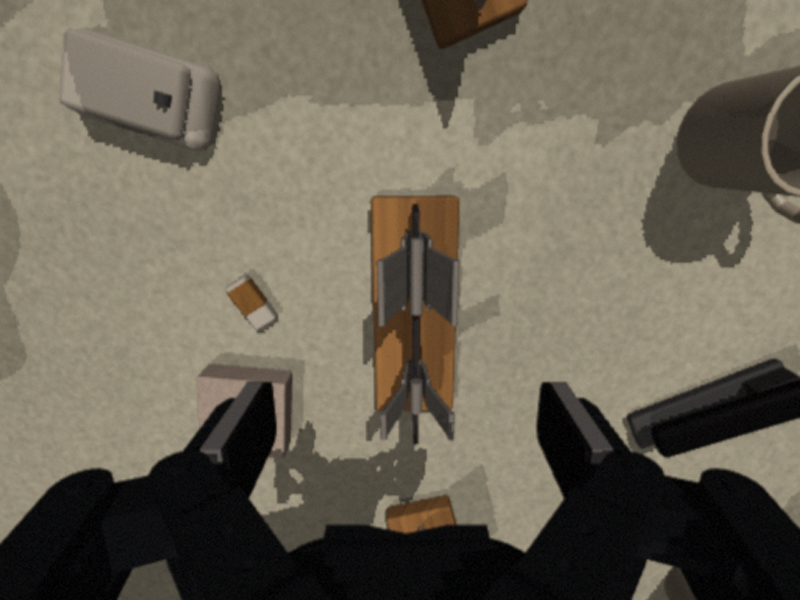

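The wrist view shows the wide clip's grip tops as a left edge (378,262)–(380,325) and a right edge (458,262)–(459,325). The spine runs (417,238)–(417,314) and the plate (415,207)–(416,440).

```bash
python3 - <<'E'
from h import *
f=lambda u,v,z:ray("wrist",u/1.5625,v/1.5625,z)
p=[f(378,262,117),f(380,325,117),f(458,262,117),f(459,325,117)];print(p,np.mean(p,0))
print("spine",f(417,238,80),f(417,314,80))
a,b=f(415,206,70),f(416,441,70);print("plate",a,b,np.hypot(*(a-b)[:2]),np.arctan2(*(a-b)[1::-1]))
m=np.mean(p,0);togo(m[0],m[1],104,1.485)
E
```

```text
[array([510.2,  61.9, 117. ]), array([507.4,  22.9, 117. ]), array([556.3,  58. , 117. ]), array([555.,  19., 117.])] [532.225  40.45  117.   ]
spine [534.1  67.2  80. ] [530.   14.8  80. ]
plate [534.5  86.7  70. ] [521.1 -93.7  70. ] 180.8969872607059 1.4966531074998068
shift [-0.093  0.299  5.845] turn [ 0.0001 -0.      0.0006] pos [524.9  43.4 250.1] [ 3.141 -0.     1.487] gap 85.2 F [ 0.   0.7 -0.2] t 3.58
```

```bash
python3 -m crank '-0.09 0.3 0 0 0 0 1;0 0 0.8 0 0 0 1;0 0 0.8 0 0 0 1;0 0 0.8 0 0 0 1;0 0 0.8 0 0 0 1;0 0 0.8 0 0 0 1;0 0 0.8 0 0 0 1;0 0 0.65 0 0 0 1;0 0 0.4 0 0 0 1;0 0 0 0 0 0 1' 22 >/dev/null
python3 -m crank '0 0 0 0 0 0 0.4;0 0 0 0 0 0 0.4;0 0 0 0 0 0 0.4;0 0 0 0 0 0 0;0 0 0 0 0 0 0;0 0 0 0 0 0 0;0 0 0 0 0 0 0;0 0 0 0 0 0 0;0 0 0 0 0 0 0;0 0 0 0 0 0 0' 22
python3 -c "
from h import *
togo(532,40.5,104,1.487)"
```

```text
t: 5.25
tool_pos: [532.6, 40.1, 105.7]
eef_rot: [3.141, -0.0, 1.486]
ft_force: [-9.3, -0.2, 19.8]
finger_gap: 17.2
grasp_force: 21.2
shift [ 0.013 -0.024  0.068] turn [ 0.0003 -0.     -0.0002] pos [532.6  40.1 105.7] [ 3.141 -0.     1.486] gap 17.2 F [-9.3 -0.2 19.8] t 5.25
```

```bash
python3 -m crank '0 0 -0.1 0 0 0 0;0 0 -0.2 0 0 0 0;0 0 -0.3 0 0 0 0;0 0 -0.4 0 0 0 0;0 0 -0.4 0 0 0 0;0 0 -0.4 0 0 0 0;0 0 -0.5 0 0 0 0;0 0 -0.6 0 0 0 0;0 0 -0.6 0 0 0 0;0 0 -0.7 0 0 0 0' 22
python3 - <<'E'
from h import *
togo(565.9,265.2,164,1.879)
cv2.imwrite("pics/w2.png",cv2.resize(get_image("wrist"),(800,600),interpolation=cv2.INTER_CUBIC))
E
```

```text
t: 6.08
tool_pos: [532.2, 40.1, 210.0]
eef_rot: [-3.141, 0.0, 1.486]
ft_force: [0.6, 0.2, -2.0]
finger_gap: 17.3
grasp_force: 21.8
shift [9.087 0.584 1.84 ] turn [-0.    -0.    -0.125] pos [532.2  40.1 210. ] [-3.141  0.     1.486] gap 17.3 F [ 0.6  0.2 -2. ] t 6.08
```

View pics/w2.png

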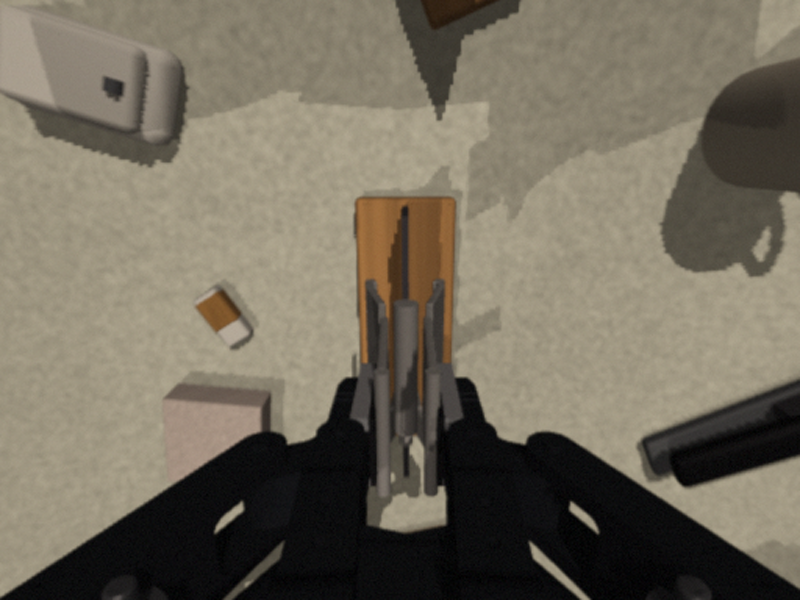

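The clip is held squeezed and symmetric, its jaw ends at (370,285) and (438,285), and it's clear of the rail. Next I'll move above the card.

```bash
python3 -m crank '0 0 0 0 0 -0.0313 0;0 0 0 0 0 -0.0313 0;0 0 0 0 0 -0.0313 0;0 0 0 0 0 -0.0313 0;0.4 0.2 0 0 0 0 0;0.68 0.334 0 0 0 0 0;0.68 0.334 0 0 0 0 0;0.68 0.334 0 0 0 0 0;0.68 0.334 0 0 0 0 0;0.68 0.334 0 0 0 0 0' >/dev/null
python3 -m crank '0.68 0.334 0 0 0 0 0;0.68 0.334 0 0 0 0 0;0.68 0.334 0 0 0 0 0;0.68 0.334 0 0 0 0 0;0.68 0.334 0 0 0 0 0;0.68 0.334 0 0 0 0 0;0.3 0.14 0 0 0 0 0;0 0 0 0 0 0 0;0 0 0 0 0 0 0;0 0 0 0 0 0 0' >/dev/null
python3 - <<'E'
from h import *
togo(565.9,265.2,154,1.879)
cv2.imwrite("pics/w3.png",cv2.resize(get_image("wrist"),(800,600),interpolation=cv2.INTER_CUBIC))
E
```

```text
shift [0.019 0.012 2.19 ] turn [-0.0001  0.     -0.0002] pos [565.8 264.7 208.7] [-3.141  0.     1.878] gap 16.9 F [-0.2  0.2 -0.7] t 7.8
```

View pics/w3.png

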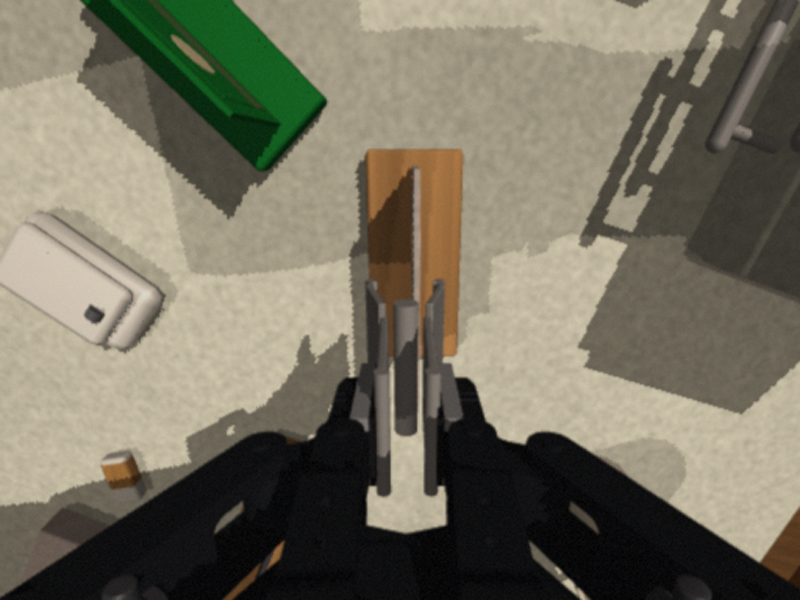

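The card's top edge appears from its far end at (416.5,168) to (418,300), where the clip hides it. The clip's axis is at column ~406, so the card lies a few mm to the right (+tool y).

```bash
python3 - <<'E'
from h import *
f=lambda u,v,z:ray("wrist",u/1.5625,v/1.5625,z)
a,b=f(416.5,168,105),f(418,298,105);d=(a-b)/np.linalg.norm(a-b);print(a,b,np.arctan2(d[1],d[0]))
m=a-65*d;print("mid",m)
c=[f(367,150,20),f(462,150,20),f(456,355,20)];print(c,(c[0]+c[2])/2)
s=f(405.5,302,174);e=f(405.5,434,174);print("spine axis z174",s,e)  # clip centre check
togo(m[0],m[1],154,np.arctan2(d[1],d[0]))
E
```

```text
[549.  333.1 105. ] [570.  270.9 105. ] 1.896400426663822
mid [569.79227821 271.51525216 105.        ]
[array([517.1, 332.2,  20. ]), array([576.4, 351. ,  20. ]), array([621.6, 211.6,  20. ])] [569.35 271.9   20.  ]
spine axis z174 [557.7 288.4 174. ] [574.7 234.9 174. ]
shift [0.217 0.235 2.193] turn [-0.      0.     -0.0058] pos [565.8 264.6 208.8] [-3.142  0.     1.878] gap 16.9 F [-0.6  0.4 -1.5] t 7.85
```

```bash
python3 -m crank '0.13 0.12 0 0 0 -0.003 0;0.12 0.12 0 0 0 0 0;0 0 0.2 0 0 0 0;0 0 0.2 0 0 0 0;0 0 0.2 0 0 0 0;0 0 0.1 0 0 0 0;0 0 0 0 0 0 0;0 0 0 0 0 0 0;0 0 0 0 0 0 0;0 0 0 0 0 0 0' >/dev/null
python3 - <<'E'
from h import *
togo(569.8,272,154,1.888)
cv2.imwrite("pics/w4.png",cv2.resize(get_image("wrist"),(800,600),interpolation=cv2.INTER_CUBIC))
E
```

```text
shift [-0.048 -0.013  1.501] turn [ 0.0002 -0.      0.0003] pos [569.7 273.2 191.5] [ 3.141 -0.     1.889] gap 17.5 F [ 0.1 -0.3 -0.8] t 8.68
```

View pics/w4.png

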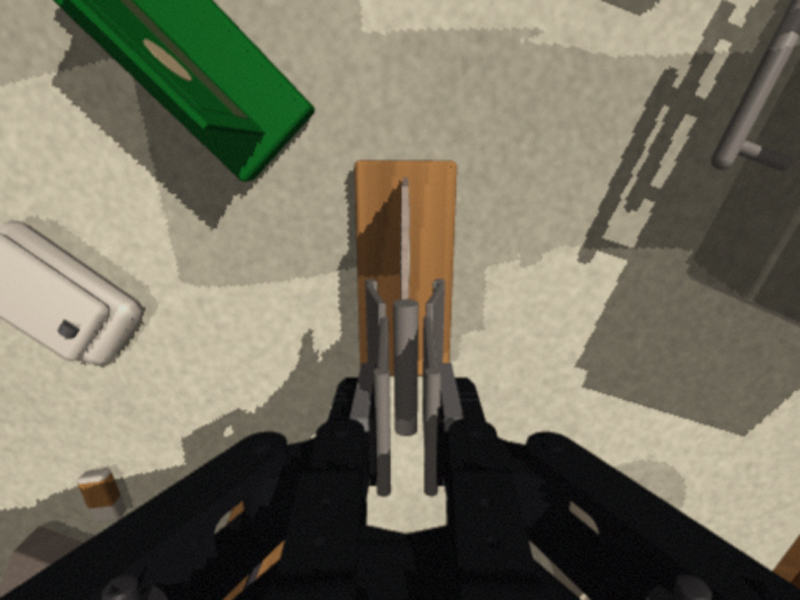

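The card edge at column ~405 is centred between the jaw tips (372 and 438) and parallel to the clip. I'll lower it now.

```bash
python3 -m crank '-0.04 0 0.15 0 0 0 0;0 0 0.2 0 0 0 0;0 0 0.2 0 0 0 0;0 0 0.2 0 0 0 0;0 0 0.2 0 0 0 0;0 0 0.2 0 0 0 0;0 0 0.2 0 0 0 0;0 0 0.15 0 0 0 0;0 0 0 0 0 0 0;0 0 0 0 0 0 0' >/dev/null
python3 - <<'E'
from h import *
togo(569.8,272,154,1.888)
a=get_image("wrist");b=get_image("scene")[215:290,255:345]
b=cv2.resize(b,(480,400),interpolation=cv2.INTER_CUBIC);a=cv2.resize(a[60:360,190:330],None,fx=1.33,fy=1.33,interpolation=cv2.INTER_CUBIC)
cv2.imwrite("pics/w5.png",np.hstack([a[:399],b[:399]]))
E
```

```text
shift [-0.007 -0.007 -0.016] turn [-0.0001  0.      0.0003] pos [569.9 272.2 153.6] [-3.141  0.     1.889] gap 17.3 F [-0.5 -0.7 -1.4] t 9.57
```

View pics/w5.png

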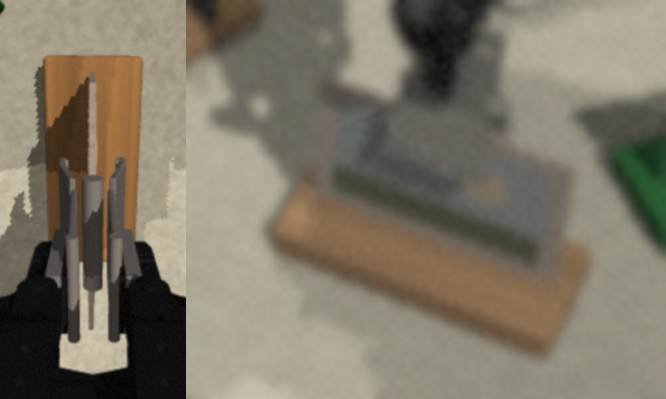

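```bash
python3 - <<'E'
from h import *
f=lambda c,r,z:ray("wrist",190+c/1.33,60+r/1.33,z)
d=np.array([-.312,.95,0])
for n,p,q,z in(("card",(93,74),(92,330),105),("spine",(92,177),(92,290),127)):
    a,b=f(*p,z),f(*q,z);print(n,a,b,np.linalg.norm(a-b),(a+b)/2,(a+b)/2@d)
E
```

```text
card [548.6 336.4 105. ] [589.9 209.5 105. ] 133.45148931353293 [569.25 272.95 105.  ] 81.69649999999999
spine [560.7 298.6 127. ] [577.4 247.6 127. ] 53.664606585719056 [569.05 273.1  127.  ] 81.90140000000001
```

The clip is centred on the card both across and along it, and there is no contact force. I'm handing the job in.

```bash
python3 -c "
from plant import *
print(job_done())"
```

```text
the job is handed in; nothing more can be done
None
```

I handed the job in with the wider clip held squeezed open over the middle of the wide card's top edge. By my measurements the edge is about 16 mm inside the jaws, centred to within about 1 mm, and I saw no sign of contact in the force readings or pictures; the robot clock was at about 9.6 s of the 51 s.

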